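Stand the large griddle plate in the wire rack

ROBOT

A 6-joint arm with a two-finger parallel gripper is mounted at the origin on the work surface. World frame = base frame: x ahead of the robot, y to its left, z up, the work surface at z = 0. Lengths are in m, angles in rad, forces in N, time in s.
With the tool pointing down it reaches from about 0.325 to 0.775 m from the base axis. Payload 5.5 kg.
Tool frame: the origin (TCP) lies between the finger pads; the fingertips stand 8 mm ahead of it and the grasp point (between the pads) lies 11 mm behind it (tcp_to_tips is the distance from the TCP to the fingertips, in m); z points along the fingers, y is the direction in which the jaws open and shut (so a half turn about z gives the same grasp; the last joint's range is limited). The gripper opens to 88 mm and grips with 3 to 60 N. Pads are 20 mm wide; open, the fingers measure 115 mm over their backs; the gripper's body (75 mm by 178 mm) begins 61 mm behind the grasp point.
Start: joints at [-1.171, 0.091, 1.231, -0, 1.82, -0.057], TCP at [0.265, -0.538, 0.231] pointing down, gripper open.
Joint ranges: [-2.87, 2.87], [-0.86, 2.18], [0.17, 2.46], [-1.51, 4.65], [0.06, 2.69], [-2.65, 2.65]. Speed limits (rad/s): [2.57, 2.57, 3.01, 3.14, 3.14, 3.14].

INTERFACE

Orientations are given as a unit quaternion [w, x, y, z].
In Python, from bench import * gives the robot as it stands. Calls block until the motion is done:
- move_to(position, orientation): joint-space move of the TCP to a pose.
- move_l(position, speed=0.15, orientation=None): straight line of the TCP; orientation=None keeps the orientation; speed is the mean speed in m/s.
- movej(angles): joint-space move.
- gripper_open() and close(): open the fingers fully, or close them until they stop; the grip force is fixed at half the most.
- hold(seconds).
- inverse_kinematics(position, orientation): joint angles nearest the present ones, or None.
- state(): the state.
- get_image(name): name is "side" or "top"; returns a dict with "frame" (420x560x3 uint8, blue, green, red), "depth" (420x560 float32, m along the optical axis (not along the pixel's ray), 0 where there is no reading), "camera_matrix" (3x3 intrinsics, pixels), "k1" (the pictures are not rectified: a ray, as slopes to the right and down, at radius r is drawn at 1 + k1 r^2 times it, then the intrinsics apply), "view" (4x4, takes a point from world to camera coordinates). Camera axes: x right, y up, looking along -z (the intrinsics and any distortion apply to the point x, -y, -z); pixel columns grow to the right and rows downward; lengths in m; the calibration is good to about 2 mm. A picture is of the moment at which its call begins.
A pose or a line that the arm cannot do raises IKError and nothing moves.
- job_done(): hands the job in, once; it reports no verdict.
The state is a dict: "time": time; "joint_pos": joint angles; "dq": joint speeds; "joint_torque": joint torques, N m; "ee_pos": TCP position; "ee_rot": TCP orientation; "ft_force": force on the tool from outside, world axes, zero at the start; "moment": the same for the moment, N m; "finger_gap": finger opening in m.
Only numpy, scipy, OpenCV 4.12 (cv2) and the standard library are available. Lean on these libraries where they do the work, as an engineer would, in place of code of your own. Each camera call takes 0.05 s, during which the arm holds its last target. There are 200 camera calls.

TASK

A grill is being unpacked on a flight case. Take the larger of the two round metal griddle plates out of its black foam cradle and stand it upright in the middle gap of the wire rack, resting on the rack's two seat bars, then let go. Leave the smaller plate where it is in its own cradle.

Things in the scene. Friction and masses are not known exactly. Their poses are not given: they have to be found in the camera images.
- plate_center (a point): Centre of the large metal disc, 130 mm across, 12 mm thick, 0.3-0.5 kg. y: disc axis; z: in its plane, to the topmost rim. It leans 20 degrees to its +y side in a fixed black foam cradle, whose back panel covers the lower 50 mm of the +y face and a 10 mm lip the foot of the other. The top 75 mm is free: grip the rim across its thickness, draw it out upward along its plane.
- rack_middle (a point): Seated centre of the large plate in the fixed wire rack's middle gap, 80 mm up. z up, y across the gaps (plate axis, either way round), x along. 6 mm tines at x = +-38, y = +-15 and +-45 mm reach 12 mm above this point: three gaps 24 mm clear, all empty. The rim rests on two 8 mm bars along y at x = +-38, 58 mm below, so it cannot roll; it may lean 10 degrees on the tines.
- small_center (a point): Centre of the smaller plate, 90 mm across, 12 mm thick, same look and axes, leaning likewise in its own cradle, to the left or right of the large one's. To be left alone.
Not all that is in view belongs to the job. Leave any green look-alike of the part that bears plate_center alone.

How it is judged:
At the end, for the whole second after the job is handed in: The large plate stands at rest in the rack's middle gap: its centre within 15 mm along the gap, 14 mm across it and 8 mm in height of the seated position, its axis within 0.3 rad (17 degrees) of the rack's y axis, speed below 0.02 m/s; the smaller plate's centre is within 20 mm of where it started (x of plate_center in the frame of rack_middle between -0.015 and 0.015 m and y of plate_center in the frame of rack_middle between -0.014 and 0.014 m and z of plate_center in the frame of rack_middle between -0.008 and 0.008 m and angle between the y axis of plate_center and the y axis of rack_middle, either way round below 0.3 rad and linear speed of plate below 0.02 m/s and distance of small_center from where it was at the start of the episode below 0.02 m); the robot touches nothing.
It fails at once if the smaller plate is moved by more than 20 mm (distance of small_center from where it was at the start of the episode above 0.02 m).
It also fails if it takes over 35 s, if anything falls off the work surface, if the arm or the gripper's body presses on something with over 40 N, if the wrist force passes 120 N, or if a joint passes its speed limit or range.

## Working session

There is one attempt and no reset: what is moved stays moved. The work goes in short steps, each a Python script; the robot and the scene stay as the last script left them, time stands still between calls to the robot, and variables do not carry over. Pictures are saved under pics/ and viewed, about 8 in all and at most 12, crops included, and the job is handed in when it is done.

```bash
mkdir -p pics
cat > h.py <<'E'
from bench import *
import numpy as np, cv2
def cloud(im):
    K=im["camera_matrix"];d=im["depth"];V=np.array(im["view"])
    v,u=np.mgrid[:420,:560].astype(float)
    xd=(u-K[0][2])/K[0][0]; yd=(v-K[1][2])/K[1][1]
    x,y=xd.copy(),yd.copy()
    for _ in range(8):
        f=1+im["k1"]*(x*x+y*y); x,y=xd/f,yd/f
    P=np.stack([x*d,-y*d,-d,np.ones_like(d)],-1)
    W=P@np.linalg.inv(V).T
    W[d==0]=np.nan
    return W[...,:3]
E
python3 - <<'E'
from h import *
import pickle
ims={}
for n in("side","top"):
    im=get_image(n);ims[n]=im;cv2.imwrite(f"pics/{n}0.png",im["frame"])
    V=np.array(im["view"]);print(n,np.linalg.inv(V).round(3).tolist(),im["k1"],np.mean(im["depth"]>0))
pickle.dump(ims,open("im0.pkl","wb"))
print(state()["time"])
E
```

```text
side [[1.0, 0.013, -0.02, 0.522], [-0.024, 0.628, -0.778, -0.482], [0.003, 0.778, 0.628, 0.529], [0.0, 0.0, 0.0, 1.0]] -0.04668996316193343 0.9961947278911565
top [[-0.026, 0.99, -0.139, 0.371], [-1.0, -0.028, -0.014, 0.028], [-0.018, 0.138, 0.99, 1.37], [0.0, 0.0, 0.0, 1.0]] -0.05438903109288246 0.9958248299319727
0.1
```

View pics/side0.png

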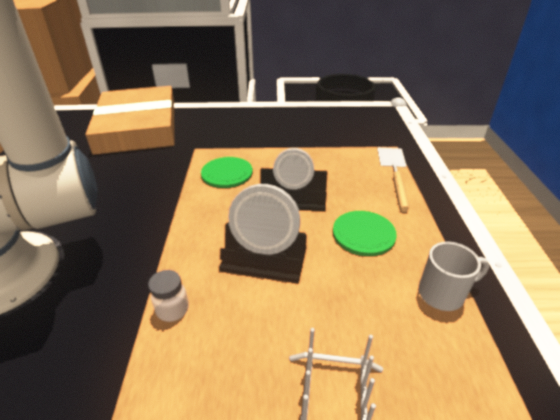

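View pics/top0.png

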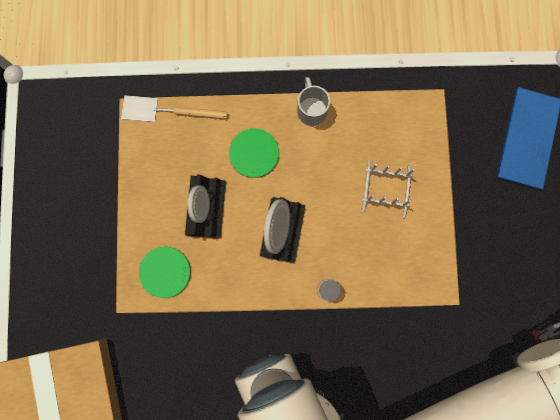

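The large grey disc is at side (265,220) / top (277,227). The smaller one is at side (293,170) / top (199,204). The green flat discs are decoys. The rack is at top (388,190). Next I'll fit these from depth, with an enlarged crop of the candidates and rack.

Run:
```python
from h import *
import pickle
ims=pickle.load(open("im0.pkl","rb"))
f=ims["top"]["frame"];g=ims["side"]["frame"]
a=cv2.resize(f[150:275,175:425],(800,400),interpolation=cv2.INTER_CUBIC);cv2.imwrite("pics/topc.png",a)
S=cloud(ims["side"]);T=cloud(ims["top"])
print("surface z",np.nanmedian(T[250:290,220:260,2]),np.nanmedian(S[170:210,205:215,2]))
def disc(W,c,name,rad):
    # grey pixels, plane fit
    m=np.isfinite(W[...,2]);return m
hsv=cv2.cvtColor(g,cv2.COLOR_BGR2HSV)
for nm,(u0,u1,v0,v1) in dict(large=(222,306,178,262),small=(270,318,145,195)).items():
    m=np.zeros(g.shape[:2],np.uint8)
    m[v0:v1,u0:u1]=((hsv[v0:v1,u0:u1,1]<60)&(hsv[v0:v1,u0:u1,2]>70))*255
    cs,_=cv2.findContours(m,cv2.RETR_EXTERNAL,cv2.CHAIN_APPROX_NONE);c=max(cs,key=cv2.contourArea)
    print(nm,cv2.boundingRect(c),cv2.contourArea(c),[np.round(x,1).tolist() if not np.isscalar(x) else x for x in cv2.fitEllipse(c)])
    mm=np.zeros_like(m);cv2.drawContours(mm,[c],-1,255,-1);me=cv2.erode(mm,np.ones((7,7)))
    P=S[me>0];P=P[np.isfinite(P).all(1)]
    for _ in range(4):
        c0=P.mean(0);n=np.linalg.svd(P-c0,full_matrices=False)[2][2];r=(P-c0)@n
        P=P[abs(r)<max(2*r.std(),.002)]
    n*=np.sign(n[1]);print(" n",n.round(3),"c0",c0.round(4),"std",r.std().round(4),"lean",np.degrees(np.arcsin(n[2])))
    # rim points: contour rays onto the front plane
    V=np.linalg.inv(ims["side"]["view"]);K=np.array(ims["side"]["camera_matrix"],float)
    k1=ims["side"]["k1"]
    pu=cv2.undistortPoints(c.astype(float).reshape(-1,1,2),K,np.array([k1,0,0,0.])).reshape(-1,2)
    R=np.c_[pu[:,0],-pu[:,1],-np.ones(len(pu))]@V[:3,:3].T;o=V[:3,3]
    X=o+R*(((c0-o)@n)/(R@n))[:,None]
    z=np.array([0,0,1.])-n[2]*n;z/=np.linalg.norm(z);x=np.cross(n,z)
    q=np.c_[(X-c0)@x,(X-c0)@z]
    q=q.astype(np.float32)
    print(" extents x",q[:,0].min(),q[:,0].max(),"z",q[:,1].min(),q[:,1].max())
    (cx,cz),r=cv2.minEnclosingCircle(q);C=c0+cx*x+cz*z
    print(" front centre",C.round(4),"r",r,"centre",(C+.006*n).round(4),"x",x.round(3),"z",z.round(3))
# rack
m=(T[...,2]>np.nanmedian(T[250:290,220:260,2])+.02)
w=m[155:220,355:420];P=T[155:220,355:420][w]
print("rack pts",len(P),P.min(0),P.max(0),np.median(P,0))
np.set_printoptions(linewidth=250)
print((T[158:220:2,358:418:2,2]*1000).round(0).astype(int))
```

```text
surface z 0.0004920530948377966 -0.0001570080166757304
large (228, 178, 78, 77) 4185.5 [[267.3, 216.3], [68.0, 84.6], 43.722999572753906]
 n [-0.841  0.541  0.002] c0 [0.5034 0.0385 0.0923] std 0.0275 lean 0.11587429404798458
 extents x -0.0988027 0.14598097 z -0.14264302 0.09493325
 front centre [0.5114 0.051  0.0665] r 0.15161511301994324 centre [0.5063 0.0543 0.0665] x [0.541 0.841 0.   ] z [ 0.002 -0.001  1.   ]
small (270, 149, 45, 46) 1387.0 [[291.5, 171.5], [37.8, 49.8], 41.6149787902832]
 n [-0.921  0.333  0.2  ] c0 [0.5594 0.2179 0.076 ] std 0.0169 lean 11.550127339190718
 extents x -0.196379 0.4952399 z -0.34926328 0.13985986
 front centre [ 0.589   0.3647 -0.0323] r 0.41923874616622925 centre [ 0.5835  0.3667 -0.0311] x [0.34 0.94 0.  ] z [ 0.188 -0.068  0.98 ]
rack pts 517 [ 0.53601984 -0.30653967  0.02050415] [ 0.65129821 -0.177064    0.0975823 ] [ 0.59528574 -0.24387186  0.02630449]
[[                   4                   -4                    3                    2                   -5                   -3                   -4                   -2                   -1
[... 18918 characters left out ...]
]
 [                  -1                    0                    2                    4                    3                    4                   -1                    0                    0                    5                    1
                     2                    5                    4                    0                   -2                    0                    3                   -4                    0                   -2                    2
                     2                   -3                    2                    2                    1                   -1                    8                   -6]]<stdin>:40: RuntimeWarning: invalid value encountered in cast
```

View pics/topc.png

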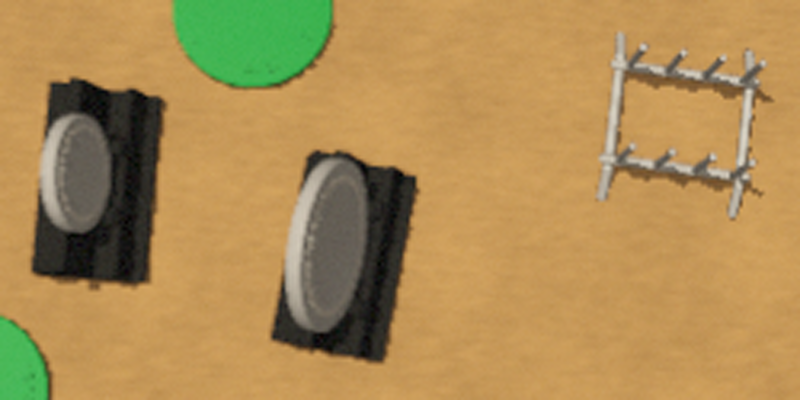

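The crop confirms it: the larger disc is the right one at crop (328,245), in front of its back panel. The smaller is at crop (75,175), and both green discs are flat. The disc mask was contaminated, so I'll refit with plane inliers and get the rack from tine clusters.

Run:
```python
from h import *
import pickle
from scipy.optimize import least_squares
from scipy.ndimage import label
ims=pickle.load(open("im0.pkl","rb"))
S=cloud(ims["side"]);T=cloud(ims["top"])
def fit(W,cu,cv,r0,R,cam):
    v,u=np.mgrid[:420,:560]
    P=W[np.hypot(u-cu,v-cv)<r0];P=P[np.isfinite(P).all(1)]
    for _ in range(5):
        c=np.median(P,0);n=np.linalg.svd(P-P.mean(0),full_matrices=False)[2][2];r=(P-P.mean(0))@n;c0=P.mean(0)
        P=P[abs(r)<max(2.5*r.std(),.002)]
    n*=np.sign(n[1])
    m=(abs((W-c0)@n)<.009)&(np.hypot(u-cu,v-cv)<R)
    hsv=cv2.cvtColor(ims[cam]["frame"],cv2.COLOR_BGR2HSV)
    m&=(hsv[...,2]>60)&(hsv[...,1]<110)
    l,_=label(m);m=l==l[cv,cu]
    z=np.array([0,0,1.])-n[2]*n;z/=np.linalg.norm(z);x=np.cross(n,z)
    Q=W[m]-c0;q=np.c_[Q@x,Q@z].astype(np.float32)
    (cx,cz),r=cv2.minEnclosingCircle(q)
    C=c0+cx*x+cz*z
    print(cam,"n",n.round(3),"resid",r0,"lean",np.degrees(np.arcsin(-n[2])).round(1),"yaw x",np.degrees(np.arctan2(x[1],x[0])).round(1),"r",round(r,4),
      "ext",q.min(0),q.max(0),"front",C.round(4),"centre",(C+.006*n).round(4),"px",np.argwhere(m).min(0),np.argwhere(m).max(0))
fit(S,265,218,24,46,"side");fit(S,293,168,12,28,"side");fit(T,281,224,6,40,"top")
# rack tines
m=(T[...,2]>.038);m[:150]=0;m[225:]=0;m[:,:350]=0;m[:,420:]=0
l,k=label(m,np.ones((3,3)))
c=np.array([np.r_[np.median(T[l==i],0),(l==i).sum()] for i in range(1,k+1)])
print(c.round(4))
```

```text
side n [ 0.203  0.917 -0.344] resid 24 lean 20.1 yaw x -12.5 r 0.0675 ext [-0.06799049 -0.06904352] [0.06068245 0.05949357] front [0.4968 0.0326 0.0888] centre [0.498  0.0381 0.0867] px [184 228] [255 299]
side n [ 0.098  0.936 -0.339] resid 12 lean 19.8 yaw x -6.0 r 0.0476 ext [-0.04384899 -0.0461381 ] [0.0437921  0.04294519] front [0.5595 0.2221 0.0733] centre [0.5601 0.2277 0.0713] px [148 273] [189 313]
top n [ 0.207  0.923 -0.324] resid 6 lean 18.9 yaw x -12.6 r 0.0778 ext [-0.07266869 -0.06577184] [0.05568607 0.07546994] front [0.5027 0.0286 0.0868] centre [0.5039 0.0341 0.0849] px [200 265] [253 289]
[[ 0.6384 -0.2027  0.0768 19.    ]
 [ 0.6332 -0.2324  0.0751 21.    ]
 [ 0.6287 -0.2621  0.0796 21.    ]
 [ 0.6235 -0.2915  0.0794 21.    ]
 [ 0.563  -0.1897  0.0774 19.    ]
 [ 0.5586 -0.2193  0.0728 17.    ]
 [ 0.5544 -0.2495  0.0762 18.    ]
 [ 0.5491 -0.2791  0.0749 19.    ]]
```

```bash
cat >> h.py <<'E'
from scipy.spatial.transform import Rotation as Ro
def quat(y,z):
    y=y/np.linalg.norm(y); z=z-(z@y)*y; z/=np.linalg.norm(z)
    return Ro.from_matrix(np.c_[np.cross(y,z),y,z]).as_quat(scalar_first=True)
nP=np.array([.203,.917,-.344]);nP/=np.linalg.norm(nP)
zP=np.array([0,0,1])-nP[2]*nP;zP/=np.linalg.norm(zP)
cP=np.array([.499,.038,.0867])
yR=np.array([.163,.9866,0]);cR=np.array([.5948,-.2420,.08])
UP=.043  # TCP above disc centre when gripped
def short(): s=state();return round(s["time"],2),np.round(s["ee_pos"],4),round(s["finger_gap"],4),np.round(s["ft_force"],1)
E
python3 - <<'E'
from h import *
for s in(1,-1):
    for p,q in((cP+zP*(UP+.12),quat(s*nP,-zP)),(cP+zP*UP,quat(s*nP,-zP)),(cR+[0,0,.19],quat(s*yR,np.array([0,0,-1.]))),(cR+[0,0,UP],quat(s*yR,np.array([0,0,-1.])))):
        j=inverse_kinematics(p.tolist(),q.tolist());print(s,None if j is None else np.round(j,2))
E
```

```text
1 [ 0.31  0.02  1.32 -0.33  1.96 -1.14]
1 [ 0.25 -0.02  1.57 -0.32  1.75 -1.14]
1 [-0.44  0.22  1.02 -0.    1.9  -1.85]
1 [-0.44  0.21  1.29 -0.    1.64 -1.85]
-1 [ 0.31  0.02  1.32 -0.33  1.96  2.  ]
-1 [ 0.25 -0.02  1.57 -0.32  1.75  2.  ]
-1 [-0.44  0.22  1.02 -0.    1.9   1.3 ]
-1 [-0.44  0.21  1.29 -0.    1.64  1.3 ]
```

Run:
```python
from h import *
q=quat(nP,-zP).tolist()
move_to((cP+zP*(UP+.10)).tolist(),q);print(short())
im=get_image("side");cv2.imwrite("pics/s1.png",cv2.resize(im["frame"][40:300,150:400],None,fx=2.2,fy=2.2))
```

```text
(2.5, array([0.5098, 0.0852, 0.221 ]), 0.0879, array([-0.2, -0.6, -0.4]))
```

View pics/s1.png

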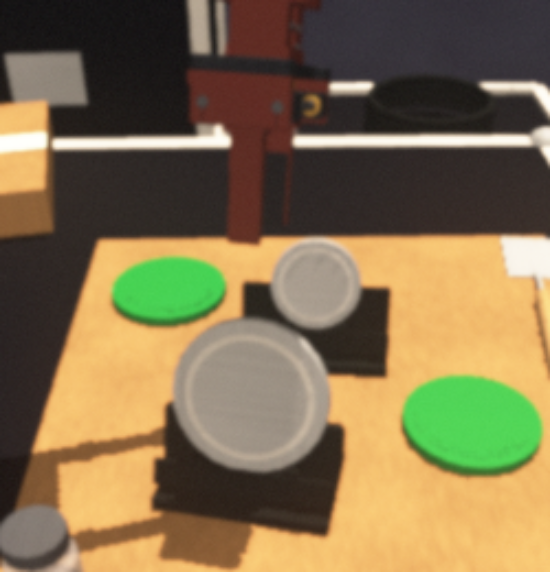

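The front finger at crop (246,240) is in line with the large disc at (252,395). Going in to grip and draw it out.

Run:
```python
from h import *
move_l((cP+zP*UP).tolist(),.12);print(short())
close();print(short())
move_l((cP+zP*(UP+.03)).tolist(),.06);print(short())
move_l((cP+zP*(UP+.14)).tolist(),.12);print(short())
im=get_image("side");cv2.imwrite("pics/s2.png",cv2.resize(im["frame"][40:300,150:400],None,fx=2.2,fy=2.2))
```

```text
(3.53, array([0.5027, 0.0526, 0.128 ]), 0.0878, array([-0.4, -0.1, -0.6]))
(4.68, array([0.5021, 0.0521, 0.1271]), 0.0115, array([-1.1, -2.1,  1.2]))
(5.33, array([0.5049, 0.0626, 0.1563]), 0.0118, array([ 0. , -2.7,  0.6]))
(6.4, array([0.5124, 0.0995, 0.2575]), 0.0121, array([ 0.6,  0.6, -4. ]))
```

View pics/s2.png

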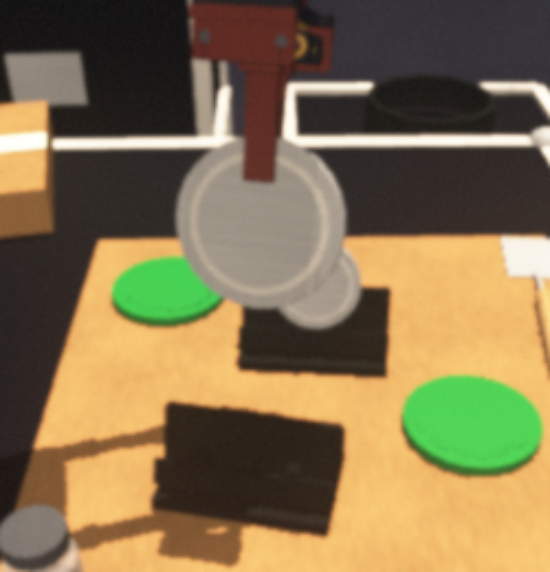

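The plate is held 12 mm wide, centred under the finger and clear of its cradle. Now to hover above the rack and look.

Run:
```python
from h import *
q=quat(yR,np.array([0,0,-1.])).tolist()
move_to((cR+[0,0,UP+.15]).tolist(),q);print(short())
move_l((cR+[0,0,UP+.09]).tolist(),.1);hold(.3);print(short())
t=get_image("top");s=get_image("side")
cv2.imwrite("pics/t3.png",np.hstack([cv2.resize(t["frame"][140:240,340:440],(400,400)),cv2.resize(s["frame"][240:420,250:430],(400,400))]))
W=cloud(s);np.save("w3.npy",W)
# plate front face points in rack frame
xR=np.array([yR[1],-yR[0],0]);L=np.stack([(W-cR)@xR,(W-cR)@yR,(W-cR)@[0,0,1.]],-1)
m=(abs(L[...,0])<.08)&(abs(L[...,1])<.03)&(L[...,2]>.03)&(L[...,2]<.125)
P=L[m];n=np.linalg.svd(P-P.mean(0),full_matrices=False)[2][2];n*=np.sign(n[1]);print(len(P),np.median(P,0),P.min(0),P.max(0),n)
```

```text
(7.78, array([ 0.595 , -0.2407,  0.2729]), 0.0121, array([-0.1,  0.1, -2.9]))
(8.83, array([ 0.595 , -0.2421,  0.2137]), 0.0119, array([-0.3,  0. , -4. ]))
3807 [-0.00499171 -0.00588158  0.07680993] [-0.06384769 -0.00785712  0.03010388] [0.06499876 0.00675398 0.12494501] [ 0.0046434   0.99998535 -0.00278104]
```

View pics/t3.png

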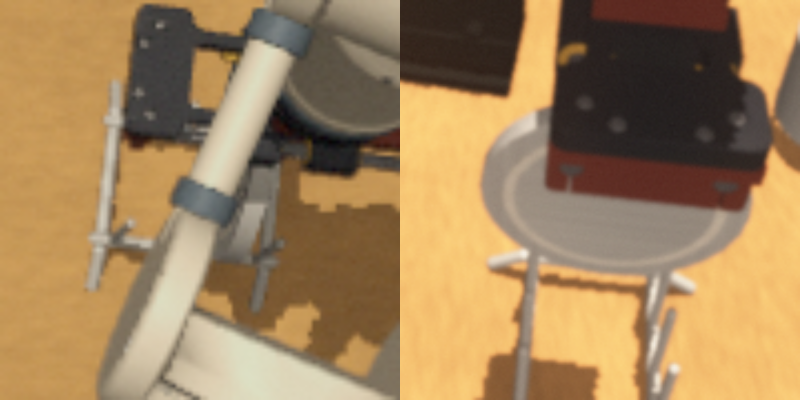

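The plate hangs centred (face at y = -5.9 mm, so centre ≈ 0 in my rack frame) and parallel to the gap. A quick cross-check of the tines in the side camera's own depth before lowering.

Run:
```python
from h import *
import pickle
xR=np.array([yR[1],-yR[0],0])
for W in(np.load("w3.npy"),cloud(pickle.load(open("im0.pkl","rb"))["side"])):
    L=np.stack([(W-cR)@xR,(W-cR)@yR,(W-cR)@[0,0,1.]],-1)
    for sx in(-1,1):
        for y in(-45,-15,15,45):
            m=(abs(L[...,0]-sx*.038)<.012)&(abs(L[...,1]-y/1e3)<.012)&(L[...,2]>-.04)&(L[...,2]<.02)
            if m.sum()>3: print(sx,y,m.sum(),(np.median(L[m],0)*1e3).round(1))
```

```text
-1 -45 117 [-35.4 -45.5  -7.7]
-1 -15 116 [-35.4 -15.4  -8.4]
-1 15 79 [-35.7  14.4 -12.7]
1 -45 94 [ 39.7 -45.2   2. ]
1 -15 128 [ 39.6 -15.4  -7.7]
1 15 85 [ 39.4  14.7 -17.8]
-1 -45 118 [-35.4 -45.4  -8.2]
-1 -15 116 [-35.4 -15.4  -8.6]
-1 15 106 [-35.5  14.6  -6. ]
-1 45 86 [-35.6  44.8  -5.7]
1 -45 93 [ 39.8 -45.4   2.6]
1 -15 126 [ 39.5 -15.3  -6.9]
1 15 121 [39.3 14.5 -9. ]
1 45 108 [40.3 44.7 -7.3]
```

Run:
```python
from h import *
xR=np.array([yR[1],-yR[0],0]);c=cR+.0018*xR+.0012*yR
move_l((c+[0,0,UP+.09]).tolist(),.05)
for d in(.05,.02,.01,.006,.003,.0005):
    move_l((c+[0,0,UP+d]).tolist(),.08 if d>.015 else .03);hold(.15);r=short();print(d,r)
    if abs(r[3][2]-(-4))>7 or np.hypot(*r[3][:2])>10: break
im=get_image("side");W=cloud(im);L=np.stack([(W-cR)@xR,(W-cR)@yR,(W-cR)@[0,0,1.]],-1)
cv2.imwrite("pics/s4.png",cv2.resize(im["frame"][220:420,240:440],(600,600)))
m=(abs(L[...,0])<.07)&(abs(L[...,1])<.012)&(L[...,2]>-.06)&(L[...,2]<.03)&(abs(abs(L[...,0])-.038)>.008)
P=L[m];print(len(P),np.median(P,0),P.min(0),P.max(0))
```

```text
0.05 (9.98, array([ 0.5971, -0.2412,  0.174 ]), 0.0121, array([-0.2,  0.8, -3.2]))
0.02 (10.66, array([ 0.597 , -0.2412,  0.1437]), 0.012, array([ 0.3, -0.1, -3.1]))
0.01 (11.29, array([ 0.5968, -0.2412,  0.1332]), 0.012, array([ 1. ,  0.3, -3.5]))
0.006 (11.72, array([ 0.5968, -0.2411,  0.129 ]), 0.012, array([ 0.2,  0.5, -3.5]))
0.003 (12.12, array([ 0.5968, -0.2411,  0.126 ]), 0.0119, array([-0.5,  0.2, -3.4]))
0.0005 (12.53, array([ 0.5968, -0.2411,  0.1235]), 0.0119, array([ 0. ,  0.2, -3.5]))
837 [-0.01672631 -0.00446392 -0.03361607] [-0.0628018  -0.00599542 -0.05996987] [0.06723411 0.00639015 0.02992278]
```

View pics/s4.png

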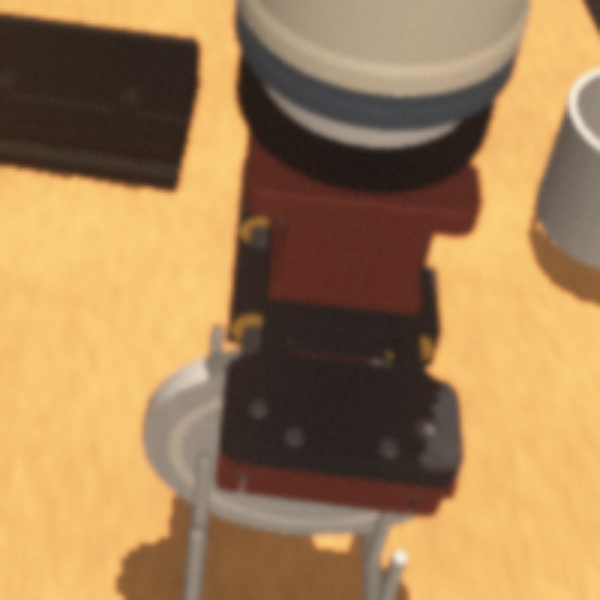

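The plate sits between the middle tines but has no seat contact yet, so I'll go lower step by step until the force rises.

Run:
```python
from h import *
xR=np.array([yR[1],-yR[0],0]);c=cR+.0018*xR+.0012*yR
d=.0005
while d>-.010:
    d-=.0015
    move_l((c+[0,0,UP+d]).tolist(),.02);hold(.15);r=short();print(round(d,4),r)
    if r[3][2]>0: break
```

```text
-0.001 (12.97, array([ 0.5968, -0.2411,  0.122 ]), 0.0116, array([ 0.5, -0.8, -2.5]))
-0.0025 (13.38, array([ 0.5968, -0.2411,  0.1205]), 0.0116, array([-0.3, -0.6, -3.3]))
-0.004 (13.78, array([ 0.597 , -0.2412,  0.1198]), 0.0119, array([-1.7, -0. ,  2. ]))
```

Run:
```python
from h import *
xR=np.array([yR[1],-yR[0],0]);c=cR+.0018*xR+.0012*yR
gripper_open();hold(.3);print(short())
move_l((c+[0,0,UP+.15]).tolist(),.12)
s=state();j=list(s["joint_pos"]);j[0]+=.9;movej(j);hold(.3);print(short())
im=get_image("side");t=get_image("top")
cv2.imwrite("pics/t5.png",np.hstack([cv2.resize(t["frame"][140:240,340:440],(400,400)),cv2.resize(im["frame"][240:420,250:430],(400,400))]))
for nm,i in(("side",im),("top",t)):
    W=cloud(i);L=np.stack([(W-cR)@xR,(W-cR)@yR,(W-cR)@[0,0,1.]],-1)
    m=(abs(L[...,0])<.075)&(abs(L[...,1])<.03)&(L[...,2]>.02)&(L[...,2]<.09)
    P=L[m];n=np.linalg.svd(P-P.mean(0),full_matrices=False)[2][2]
    print(nm,len(P),np.median(P,0).round(4),np.percentile(P,1,0).round(4),np.percentile(P,99,0).round(4),n.round(3))
```

```text
(15.3, array([ 0.5968, -0.2411,  0.119 ]), 0.0879, array([0.9, 0.1, 0.2]))
(19.05, array([0.5599, 0.317 , 0.2718]), 0.0881, array([0.2, 0.5, 0.5]))
side 2450 [ 0.0018 -0.0039  0.0439] [-0.0551 -0.0058  0.0204] [0.0593 0.0074 0.0638] [-0.008 -0.991  0.136]
top 396 [-0.0056  0.003   0.0501] [-0.0595 -0.006   0.0207] [0.0571 0.0072 0.0677] [-0.01   0.992  0.125]
```

View pics/t5.png

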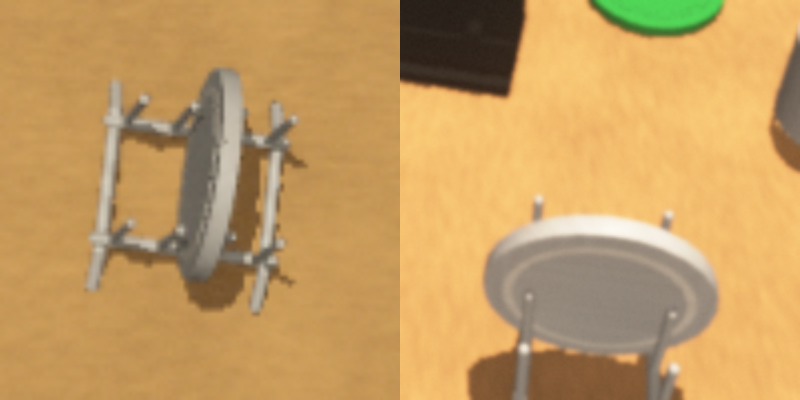

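Run:
```python
from h import *
job_done();print(short())
```

```text
the job is handed in; nothing more can be done
the job is handed in; nothing more can be done
```

The large plate is standing upright in the middle gap of the wire rack. I gripped it by the rim, drew it out of its cradle, lowered it until the force sensor showed contact with the seat bars, and let go. The arm was clear of everything at about 19 s, and I handed the job in then.

- **Position:** in both cameras the plate is centred to within a few mm along and across the gap. Its top rim is about 64–68 mm above the seated centre (65 expected).
- **Tilt:** plane fits to the side and top depth gave about 7–8° from upright. They include rim points, so the true tilt is probably smaller; the limit is 17°.
- **Seat height:** contact came about 3 mm lower than I planned, which I put down to how deep the grip was.
- **Forces:** the wrist force stayed under 5 N in every reading I took.
- **Not checked:** I did not re-measure the smaller plate at the end. It looked undisturbed when I drew the large plate out, and I took the arm past it well above.

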